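# Sweep the walnut shells into the board's scrap drawer

### The job

Two walnuts have been cracked on the board: use your fingers to sweep all four shell halves along the board and over its open edge into the scrap drawer that stands pulled out there, then push the drawer fully shut with the fingertips. Sweep and push only: do not pick the shells up. Leave the garlic bulb on the board and the things round about where they stand.

Things in the scene. Friction and masses are not known exactly. Their poses are not given: they have to be found in the camera images.
- board: Wooden nut board on a low box, 230 (x) x 300 (y) mm, fixed. Origin: centre of its underside, on the worktop. Working surface 66 mm above it. A rim 12 mm wide, 11.5 mm high runs along both long sides (inner faces at x = -103 and +103 mm) and the end at y = -150 (inner face y = -138 mm). The end at y = +150 mm is open: no rim; the drawer comes out below it along the board's +y.
- board_edge (a point): Middle of the board's open edge, on the working surface (local 0, 150, 66 mm of the board). Same axes as the board.
- drawer (a joint): How far the scrap drawer is pulled out, in m: 0 = fully shut (its front lies against the end of the board), 0.12 = stop. It starts pulled out 75 to 100 mm, slides with about 1.5 N of friction and stays where it is left.
- drawer_front (a point): Middle of the drawer front's outer face, 30 mm above the worktop; outward is the board's +y. The front is a plain wooden panel 230 mm wide, 14 mm thick, 6 to 64 mm above the worktop; its middle 74 mm is cut down to 49 mm as a finger grip. With the drawer shut this point is at local y = 164 mm of the board.
- tray_floor (a point): Centre of the tray floor's upper side, 9 mm above the worktop; axes as the board. The steel tray is 193 (x) x 260 (y) mm inside, sides 30 mm high; the drawer front closes its +y end, 131 mm from here. The board's underside is 39 mm above the floor, so only the pulled-out part, from the board's open edge to the drawer front, is open from above.
- shell_1: One of the four half walnut shells: brown wrinkled half dome, 33 mm across, 15 mm high, hollow below, about 15 g, lying dome up on the board at the start. Origin: centre of its open (flat) side, z through the dome. It slides, it does not roll.
- shell_2: One of the four half walnut shells: brown wrinkled half dome, 33 mm across, 15 mm high, hollow below, about 15 g, lying dome up on the board at the start. Origin: centre of its open (flat) side, z through the dome. It slides, it does not roll.
- shell_3: One of the four half walnut shells: brown wrinkled half dome, 33 mm across, 15 mm high, hollow below, about 15 g, lying dome up on the board at the start. Origin: centre of its open (flat) side, z through the dome. It slides, it does not roll.
- shell_4: One of the four half walnut shells: brown wrinkled half dome, 33 mm across, 15 mm high, hollow below, about 15 g, lying dome up on the board at the start. Origin: centre of its open (flat) side, z through the dome. It slides, it does not roll.
- garlic: Whole garlic bulb, 60 mm across, 58 mm high, loose, standing on the board near its closed end. Origin: centre of its underside. Must stay where it is.
- spice_jar: Glass spice jar with a screw cap, 45 mm across, 106 mm high, loose, on the worktop just beyond the board (on the side away from the robot). Origin: centre of its underside. Must stay.
- tin: Low food tin, 75 mm across, 58 mm high, loose, on the worktop past the closed end of the board. Origin: centre of its underside. Must stay.

How it is judged:
By the outcome, as a careful person would: the job done as asked, in the order asked, and still so for the second after the job is handed in, with the robot touching nothing.
It also fails if it takes over 58 s, if anything falls off the work surface, if the arm or the gripper's body presses on something with over 40 N, if the wrist force passes 120 N, or if a joint passes its speed limit or range.

### The arm

A 6-joint arm with a two-finger parallel gripper is mounted at the origin on a cart in front of the work surface, level with it; the furniture and walls round the work are solid. World frame = base frame: x ahead of the robot, y to its left, z up, the work surface at z = 0. Lengths are in m, angles in rad, forces in N, time in s.
With the tool pointing down it reaches from about 0.3 to 0.825 m from the base axis. Payload 5.4 kg.
Tool frame: the origin (TCP) lies on the centre line of the jaws, within the pads' length; the fingertips stand 22 mm ahead of it and the grasp point (between the pads) lies 3 mm ahead of it; z points along the fingers, y is the line along which they close (so a half turn about z gives the same grasp; the last joint's range is limited). The gripper opens to 92 mm and grips with 3 to 60 N. Pads are 20 mm wide; open, the fingers measure 128 mm over their backs; the gripper's body (75 mm by 189 mm) begins 69 mm behind the grasp point.
Start: joints at [-1.345, 0.158, 1.597, -0, 1.386, -0.21], TCP at [0.243, -0.521, 0.237] pointing down, gripper open.
Joint ranges: [-2.91, 2.91], [-0.94, 2.29], [0.18, 2.7], [-1.29, 4.43], [0.17, 2.64], [-3, 3]. Speed limits (rad/s): [2.57, 2.57, 3.14, 3.14, 3.14, 3.14].

### API

Orientations are given as a rotation vector (axis times angle).
In Python, from workcell import * gives the robot as it stands. Calls block until the motion is done:
- goto(position, orientation): joint-space move of the TCP to a pose.
- line_to(position, rot=None, max_speed=0.15): straight line of the TCP; rot=None keeps the orientation; max_speed is the mean speed in m/s.
- set_joints(angles): joint-space move.
- set_gripper(opening, newtons=None): opening from 0.0 (shut) to 1.0 (fully open); newtons is the grip in N (None keeps the last); returns when the fingers have stopped.
- hold(seconds).
- inverse_kinematics(position, orientation): joint angles nearest the present ones, or None.
- read_camera(name): name is "side" or "top" or "wrist"; returns a dict with "pixels" (420x560x3 uint8, blue, green, red), "fx", "fy", "cx", "cy" (pixels), "R" (3x3) and "t" (3): a world point X has camera coordinates R X + t. Camera axes: x right, y down, z forward; pixel columns grow to the right and rows downward; lengths in m; the calibration is good to about 2 mm. A picture is of the moment at which its call begins. There is no depth.
A pose or a line that the arm cannot do raises MotionError and nothing moves.
- job_done(): hands the job in; it is judged then, once.
Trained networks look in a picture, given as the dict that the camera call returned (one of the last four; its "shot" number tells which), for a name from the list of things; names that differ only in an ending like _2 or _b are one class to them, and where a whole thing is asked for, a point or a joint stands for the part that bears it (a point fixed in the world has none). Each returns a list of dicts, best first, with "p" (0 to 1); they miss things now and then, are a little off and sometimes report something else, mostly with a low value. They report only what shows in the picture. A call takes as long as a camera call.
- cut_out(query, picture): "region" (420x560 bool, what is visible of it).
- place_of(query, picture): "location" ([x, y, z] in m, in the coordinates of the camera as it stood for that picture, good to about 4 mm: a listed point, or the origin of a listed thing).
Readings, each from a call of its own:
- current_clock(): time.
- current_joints(): joint angles.
- current_joint_vel(): joint speeds.
- current_effort(): joint torques, N m.
- current_ee_pos(): TCP position.
- current_tool_rot(): TCP orientation.
- current_contact_force(): force on the tool from outside, world axes, zero at the start.
- current_ft_torque(): the same for the moment, N m.
- current_opening(): opening from 0.0 (shut) to 1.0 (fully open).
- current_grip_force(): force on a finger pad.
Only numpy, scipy, OpenCV 4.12 (cv2) and the standard library are available. Lean on these libraries where they do the work, as an engineer would, in place of code of your own. Each camera call takes 0.05 s, during which the arm holds its last target. There are 200 camera calls.

## Working session

There is one attempt and no reset: what is moved stays moved. The work goes in short steps, each a Python script; the robot and the scene stay as the last script left them, time stands still between calls to the robot, and variables do not carry over. Pictures are saved under pics/ and viewed, at most 10 in all, crops included, and the job is handed in when it is done.

```bash
mkdir -p pics; ls; cat > h.py <<'E'
from workcell import *
import numpy as np, cv2
def w(pic,loc): return pic["R"].T@(np.array(loc)-pic["t"])
def find(q,pic,n=6): return [(round(d["p"],2),np.round(w(pic,d["location"]),4).tolist()) for d in place_of(q,pic)[:n]]
E
python3 - <<'E'
from h import *
for c in("top","side"):
    p=read_camera(c); cv2.imwrite(f"pics/{c}0.png",p["pixels"])
    print(c,-p["R"].T@p["t"])
    for q in("board","board_edge","drawer_front","tray_floor","shell_1","garlic","spice_jar","tin"): print(q,find(q,p))
print(current_tool_rot(),current_clock())
E
```

```text
pics
workcell.py
top [ 0.4594666  -0.29977489  0.99252954]
board [(0.91, [0.4839, -0.2815, 0.0017])]
board_edge [(0.82, [0.4652, -0.1336, 0.0694])]
drawer_front [(0.75, [0.461, -0.0338, 0.031])]
tray_floor []
shell_1 [(0.84, [0.5145, -0.246, 0.0699]), (0.68, [0.4384, -0.1938, 0.0638]), (0.67, [0.4963, -0.196, 0.0608]), (0.62, [0.4526, -0.2471, 0.0658])]
garlic [(0.59, [0.471, -0.388, 0.0681])]
spice_jar [(0.68, [0.7117, -0.2387, -0.0049])]
tin [(0.63, [0.467, -0.533, -0.0061])]
side [ 0.25646374 -1.17057544  0.4951833 ]
board [(0.89, [0.4824, -0.2876, 0.0012]), (0.3, [0.4342, -0.1951, 0.0651])]
board_edge [(0.56, [0.4623, -0.1403, 0.0635])]
drawer_front [(0.78, [0.4553, -0.0332, 0.0299]), (0.22, [0.5159, -0.2446, 0.0619])]
tray_floor []
shell_1 [(0.66, [0.4549, -0.2491, 0.0701]), (0.54, [0.438, -0.1969, 0.0652]), (0.47, [0.4969, -0.1985, 0.0675]), (0.41, [0.5132, -0.2444, 0.0625])]
garlic [(0.66, [0.465, -0.389, 0.0637]), (0.33, [0.4534, -0.2473, 0.0679])]
spice_jar [(0.84, [0.7156, -0.2407, -0.0067]), (0.35, [0.4629, -0.141, 0.0604])]
tin [(0.63, [0.4659, -0.5394, -0.0087])]
[3.06727668e+00 6.79142473e-01 4.87575147e-06] 0.9
```

View pics/top0.png

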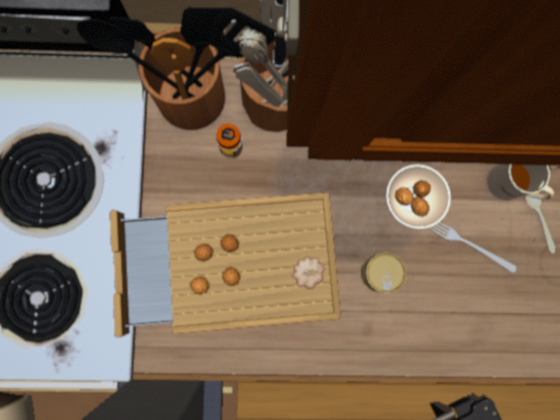

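View pics/side0.png

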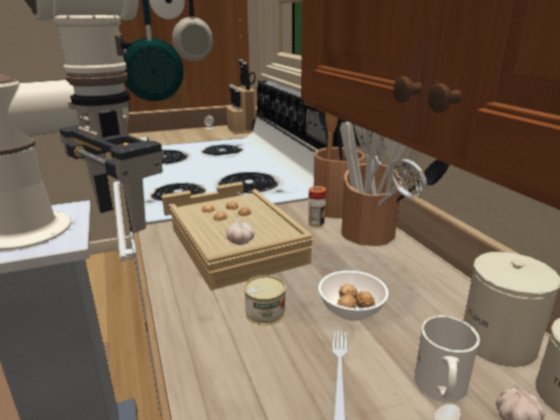

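The top view shows the shells at pixels (204,252), (230,242), (200,285) and (231,276), and the garlic at (309,272). The open edge is at column ≈170 and the drawer front at column ≈118. The side view agrees, and the bowl's whole nuts are not part of the job. The shells form two columns, each lying on a line about 18° off the y-axis. I'll sweep each column along its own line.

```bash
cat >> h.py <<'E'
def rotfor(d):
    """tool down, tool y square to direction d; half-turn choice with the smaller last joint"""
    a=np.arctan2(d[1],d[0]); best=None
    for k in(0,np.pi,-np.pi):
        f=(a+k)/2; r=np.pi*np.array([np.cos(f),np.sin(f),0])
        q=inverse_kinematics([0.47,-0.25,0.15],r)
        if q is not None and (best is None or abs(q[5])<best[0]): best=(abs(q[5]),r)
    return best[1]
ZT=0.0915
def sweep(start,d,y_end,v=0.12,z=ZT):
    d=np.array(d)/np.linalg.norm(d); r=rotfor(d)
    s=np.array(start); e=s+d*(y_end-s[1])/d[1]
    goto([*s,0.17],r); line_to([*s,z],max_speed=0.12)
    print("down",np.round(current_contact_force(),1))
    line_to([*e,z],max_speed=v); print("end",np.round(current_contact_force(),1))
    line_to([*e,0.16],max_speed=0.2)
E
python3 - <<'E'
from h import *
set_gripper(0.15)
for R,F in(((.5138,-.2452),(.4966,-.1972)),((.4538,-.248),(.4382,-.1953))):
    R,F=np.array(R),np.array(F); d=(F-R)/np.linalg.norm(F-R)
    sweep(R-0.036*d,d,-0.120)
    p=read_camera("side"); print(find("shell_1",p),current_clock())
goto([0.35,-0.40,0.22],current_tool_rot())
p=read_camera("top"); cv2.imwrite("pics/top1.png",p["pixels"]); print(find("shell_1",p),find("garlic",p),current_clock())
E
```

```text
down [ 0.8  0.3 -0.1]
end [-0.3 -0.1  0.7]
[(0.62, [0.4366, -0.0544, 0.0208]), (0.52, [0.4526, -0.2462, 0.0661]), (0.47, [0.4339, -0.1955, 0.0647])] 6.4667
down [ 0.7 -0.4  0.2]
end [ 0.2 -0.2 -0.1]
[(0.58, [0.3796, -0.065, 0.0239]), (0.4, [0.4355, -0.0589, 0.0208])] 10.1167
[(0.63, [0.4388, -0.0547, 0.0188]), (0.55, [0.3855, -0.0599, 0.02]), (0.51, [0.4131, -0.0841, 0.0248]), (0.5, [0.4621, -0.0844, 0.0279])] [(0.86, [0.4696, -0.3883, 0.068])] 11.4
```

View pics/top1.png

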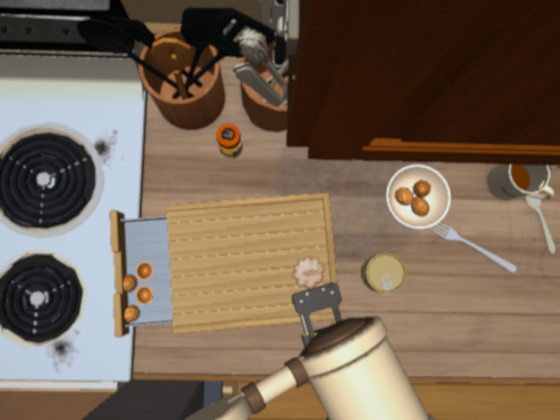

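All four shells are in the tray, at pixels (129,283), (144,270), (144,296) and (131,314), and the garlic hasn't moved. Next I'll push the drawer shut.

```bash
python3 - <<'E'
from h import *
n=np.array([-np.sin(.087),np.cos(.087)]); r=rotfor(n)
F=np.array([.458,-.0335]); z=0.052
goto([.40,-.15,.22],r); set_gripper(0.4)
s=F+.045*n
goto([*s,.17],r); line_to([*s,z],max_speed=.12); print("down",np.round(current_contact_force(),1))
e=F-.068*n
line_to([*e,z],max_speed=.08); print(np.round(current_contact_force(),1))
for i in range(20):
    e=e-.002*n; line_to([*e,z],max_speed=.03)
    f=current_contact_force(); print(i,np.round(e,4),np.round(f,1),np.round(current_ee_pos(),4))
    if abs(f[:2]@n)>10: break
e=e+.06*n; line_to([*e,z],max_speed=.12); line_to([*e,.2],max_speed=.2)
p=read_camera("side"); cv2.imwrite("pics/side2.png",p["pixels"])
q=read_camera("top"); cv2.imwrite("pics/top2.png",q["pixels"])
for c in(p,q): print(find("drawer_front",c),find("shell_1",c),find("garlic",c))
print(current_clock())
E
```

```text
down [-0.5  0.   0.5]
[-0.8 -0.  -0.6]
0 [ 0.4641 -0.1032] [-0.7 -0.2 -0.2] [ 0.4638 -0.1031  0.0519]
1 [ 0.4643 -0.1052] [-0.2  0.6 -0.4] [ 0.4641 -0.1053  0.0519]
2 [ 0.4644 -0.1072] [-0.3  0.2 -0.5] [ 0.4644 -0.1074  0.052 ]
3 [ 0.4646 -0.1092] [-0.7  0.4  0.5] [ 0.4647 -0.1095  0.052 ]
4 [ 0.4648 -0.1112] [ 0.4  0.1 -0.2] [ 0.4649 -0.1115  0.0521]
5 [ 0.465  -0.1132] [ 0.2  0.4 -0.6] [ 0.4651 -0.1134  0.0521]
6 [ 0.4651 -0.1152] [-0.4  6.6  3.3] [ 0.4651 -0.114   0.0521]
7 [ 0.4653 -0.1172] [ 0.3 13.6  6.1] [ 0.4651 -0.1142  0.052 ]
[] [] [(0.56, [0.4641, -0.3886, 0.0631])]
[(0.91, [0.4679, -0.1231, 0.0288])] [] [(0.76, [0.4683, -0.3865, 0.0642])]
20.3
```

View pics/top2.png

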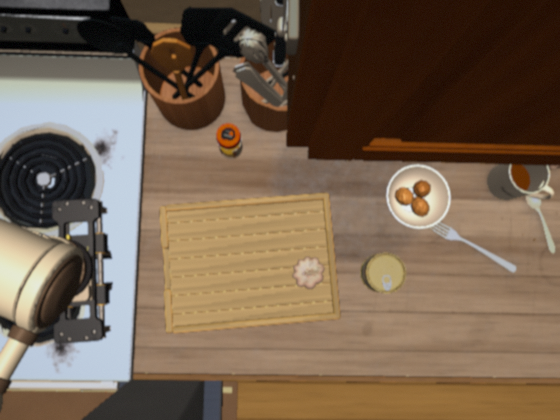

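The drawer front now lies flush against the board end (columns 162–170), hit a firm stop at the expected y of -0.123, and no shells are visible. The garlic, jar and tin are where they were.

```bash
python3 -c "
from h import *
print(job_done())"
```

```text
the job is handed in; nothing more can be done
None
```

I swept all four shell halves into the scrap drawer and pushed it fully shut, with the garlic, jar and tin left standing; the job was handed in at about 20 s on the robot's clock.

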